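Shut the sliding lid of the fixings case

TASK

Close the plywood fixings case so that it can be loaded in the van: with a fingertip, push the sliding lid along its runners until its battens drop into their notches and it lies down flush, then push the steel turn button a quarter turn so that it lies square across the lid. Only push, lift nothing: the tape measure stays lying flat on the lid, and the pliers, screwdriver and nut beside the case stay where they are.

Things in the scene. Friction and masses are not known exactly. Their poses are not given: they have to be found in the camera images.
- case: Fixed open plywood case, 180 (x) x 300 (y) mm; long walls 84 mm high, 15 thick. Origin under its centre, on the bench; the lid slides home along its +y. Inside each long wall a runner (top 75 mm high) has two notches, 21 mm long in y, 10.5 deep, centred at y = +130 and -30 mm. End walls are low (67 mm): only the notches stop the lid.
- lid: Loose lid, 0.4-0.6 kg: board 145 (x) x 304 (y) x 9 mm, axes as the case's, origin mid underside. Cross battens below (16 wide, 8 deep) at y = +130, -30 mm ride on the runners. Starts 50-100 mm out to the case's -y, underside 83 mm up; home is x = y = 0 of the case (2.5 mm play), underside 75 mm up, top flush with the walls. Slides with 2-7 N; once dropped, the notches stop it hard.
- lid_push_end (a point): Middle of the lid's -y end face, 6 mm above the board's underside: the place to push, toward the lid's +y. A pull strip 90 (x) x 14 x 12 mm high stands on the board along this end, flush with the face, which is thus 21 mm high (6 below to 15 above this point).
- button (a joint): Angle (rad) of the steel turn button on the long wall nearest the robot: 0 = along the wall toward the case's +y, growing clockwise seen from above to 1.57 = square across the lid (case's +x); stop at 1.62. Starts at -0.5 to -0.1, turns stiffly (about 1.3 N at the knob), stays where left. Clears the lid by 1.5 mm once it is down; blocked by the lid's edge while it rides high.
- button_pivot (a point): Pivot of the turn button, at x = -83, y = -60 mm of the case, 88 mm above the bench. The bar is 13 mm wide and 5 mm thick and reaches 48 mm from the pivot.
- button_knob (a point): Middle of the upright finger knob on the turn button, 40 mm from the pivot; the knob is 15 mm in diameter and reaches from 5 mm to 27 mm above the bar's underside (91 to 112 mm above the bench). This point is 101.5 mm above the bench.
- tape: Tape measure, 73 x 73 x 34 mm, lying on the half of the lid away from the push end; origin at the centre of its underside, z up. It must stay lying on the lid.
- pliers: Loose pliers, 166 x 57 x 14 mm, lying on the bench beside the case, beyond the lid's push end; origin at the centre of the underside. Leave alone.
- driver: Loose screwdriver, 170 mm long, 28 mm high, lying on the bench behind the lid's push end; origin at the centre of the underside. Leave alone.
- hex_nut: Loose large hexagon nut, 39 mm across, 16 mm high, on the bench near its front edge; origin at the centre of the underside. Leave alone.
There are look-alikes about, which are no part of the job. What is shaped like the tape but red is not meant.

How it is judged:
By the outcome, as a careful person would: the job done as asked, in the order asked, and still so for the second after the job is handed in, with the robot touching nothing.
It also fails if it takes over 51 s, if anything falls off the work surface, if the arm or the gripper's body presses on something with over 40 N, if the wrist force passes 120 N, or if a joint passes its speed limit or range.

ROBOT

A 6-joint arm with a two-finger parallel gripper is mounted at the origin on a cart in front of the work surface, level with it; the furniture and walls round the work are solid. World frame = base frame: x ahead of the robot, y to its left, z up, the work surface at z = 0. Lengths are in mm, angles in degrees, forces in N, time in s.
With the tool pointing down it reaches from about 325 to 900 mm from the base axis. Payload 6.1 kg.
Tool frame: the origin (TCP) lies midway between the tips of the shut fingers; the grasp point (between the pads) lies 19 mm behind it; z points along the fingers, y is the direction in which the jaws open and shut (so a half turn about z gives the same grasp; the last joint's range is limited). The gripper opens to 87 mm and grips with 3 to 60 N. Pads are 19 mm wide; open, the fingers measure 117 mm over their backs; the gripper's body (75 mm by 190 mm) begins 51 mm behind the grasp point.
Start: joints at [65.426, 12.628, 87.462, -0, 79.91, -7.225], TCP at [186.37, 596.558, 222.538] pointing down, gripper open.
Joint ranges: [-170.65, 170.65], [-52.31, 119.04], [5.05, 147.46], [-71.25, 251.25], [11.57, 151.72], [-153.62, 153.62]. Speed limits (degrees/s): [147.25, 147.25, 172.46, 180, 180, 180].

INTERFACE

Orientations are given as [roll, pitch, yaw] about the fixed x, y, z axes, in that order (R = Rz(yaw) Ry(pitch) Rx(roll)).
In Python, from rig import observe, get_image, get_calibration, sign_off gives the robot as it stands.
- The arm moves only by the tool drive_tool, never from a script. Its argument "plan" is a list of rows, each a list of 7 numbers: the shift along the tool's x, y, z in cm, then the turn, a rotation vector about the tool's x, y, z in rad, then the gripper's target within -1 to 1 (fully open at 1, half-way at 0, shut at -1). A call has 1 to 20 rows; each row shifts and turns the pose as measured when the row begins, along the tool's axes as they then stand; what a row does not reach is not made up. A row lasts 1/8 s, in which the tool goes at most 62.5 mm and 10.7 degrees, less where a joint would pass 70% of its speed; a pose out of reach is approached as far as the arm can. A call is refused whole if a number of a shift passes 6.25 or a number of a turn 0.188, either way. A call with a gripper value outside its range is refused whole. The fingers move at their own pace and stop on an object; "grip_force" is the grip in N (left out, the last holds). Time passes only in rows, so rows that do not move let the fingers close. It gives the time, the measured TCP pose, the force and the opening at its end, in the units of the state.
- observe(): the state, without advancing time (a new reading comes with each control period).
- get_image(name): name is "scene" or "top" or "wrist"; returns the picture (480x640x3 uint8, blue, green, red); there is no depth.
- get_calibration(name): a dict with "camera_matrix" (3x3 intrinsics, pixels), "eye" and "orientation" of the camera in the world; the wrist camera has in their place "T_tool_cam" (4x4, takes a point from camera to tool coordinates, whose origin is the TCP and whose axes are the flange's). Camera axes: x right, y down, z forward; pixel columns grow to the right and rows downward; lengths in mm; the calibration is good to about 2 mm. The wrist camera is an equidistant fisheye: a pixel r from the principal point sees the ray r / f radians off the axis. A picture is of the moment at which its call begins: read the wrist's pose just before it. get_calibration takes no time and is no camera call.
- sign_off(): hands the job in, once; it reports no verdict.
The state is a dict: "clock": time; "qpos": joint angles; "dq": joint speeds; "tau": joint torques, N m; "tcp_pos": TCP position; "tcp_rot": TCP orientation; "contact_force": force on the tool from outside, world axes, zero at the start; "ft_torque": the same for the moment, N m; "width": finger opening in mm.
Only numpy, scipy, OpenCV 4.12 (cv2) and the standard library are available. Lean on these libraries where they do the work, as an engineer would, in place of code of your own. Each camera call takes 0.05 s, during which the arm holds its last target.

## Working session

There is one attempt and no reset: what is moved stays moved. The work goes in short steps, Python scripts to look and compute and a tool call to move; the robot and the scene stay as the last step left them, time stands still between calls to the robot, and variables do not carry over. Pictures are saved under pics/ and viewed, and the job is handed in when it is done.

Besides the shell and the picture viewer there is one more tool, called after "Call:" by a JSON object that holds its "name" and its "arguments", one argument or row to a line. drive_tool: Moves the arm, as the interface text tells. Its arguments: {"type":"object","properties":{"plan":{"type":"array","items":{"type":"array","items":{"type":"number"}}},"grip_force":{"type":"number"}},"required":["plan"]}

```bash
mkdir -p pics; ls
python3 - <<'E'
from rig import *
import cv2
s=observe();print(s)
for n in("scene","top","wrist"):
    cv2.imwrite(f"pics/{n}0.png",get_image(n)); print(n,get_calibration(n))
E
```

```text
pics
{'clock': 0.0, 'qpos': array([ 6.54271158e+01,  1.26734472e+01,  8.75249543e+01, -2.58363236e-03,
        7.99085314e+01, -7.22477483e+00]), 'dq': array([ 0.12364096,  0.0346675 ,  0.04888658, -0.01950698,  0.0067567 ,
        0.08138877]), 'tau': array([-3.04883957e-03, -4.94617653e+01, -3.87369847e+01,  6.96709240e-02,
        5.71379950e-02, -1.53392293e-04]), 'tcp_pos': array([186.12343822, 596.01136137, 221.46412587]), 'tcp_rot': array([-1.79893596e+02, -1.09254807e-02,  1.62652336e+02]), 'contact_force': array([-0.27991738, -0.24968758,  0.28748895]), 'ft_torque': array([-0.03367456, -0.03551469,  0.01345634]), 'width': 87.01440703311701}
scene {'camera_matrix': array([[611.40227372,   0.        , 322.95061971],
       [  0.        , 611.40227372, 235.69647526],
       [  0.        ,   0.        ,   1.        ]]), 'eye': array([-432.60673363, -800.27066768,  595.73921161]), 'orientation': array([-113.9736938 ,   -1.53781792,  -58.06934077])}
top {'camera_matrix': array([[601.98599139,   0.        , 325.47474252],
       [  0.        , 601.98599139, 236.26187881],
       [  0.        ,   0.        ,   1.        ]]), 'eye': array([  94.86705291,  -83.1545405 , 1409.57515895]), 'orientation': array([-160.40664136,   -0.21669359, -102.85119362])}
wrist {'camera_matrix': array([[371.64829954,   0.        , 320.71710951],
       [  0.        , 371.64829954, 238.66895673],
       [  0.        ,   0.        ,   1.        ]]), 'T_tool_cam': array([[ 2.43176269e-04, -9.68633381e-01, -2.48494091e-01,
         6.75154061e+01],
       [ 9.99999850e-01,  3.57500612e-04, -4.14942642e-04,
         2.16116091e-01],
       [ 4.90764084e-04, -2.48493953e-01,  9.68633323e-01,
        -1.61739226e+02],
       [ 0.00000000e+00,  0.00000000e+00,  0.00000000e+00,
         1.00000000e+00]])}
```

View pics/scene0.png

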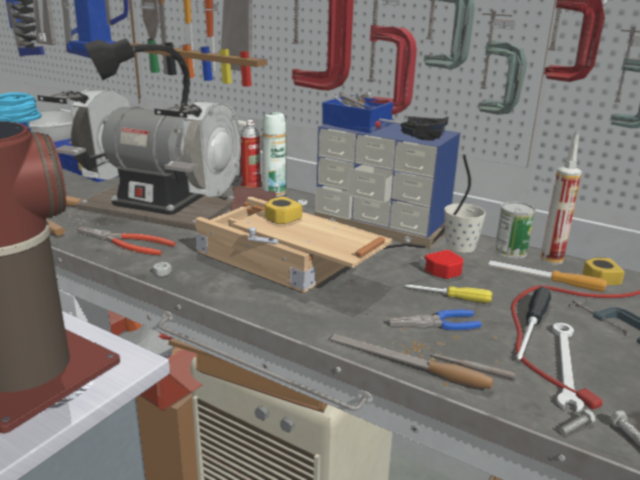

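View pics/top0.png

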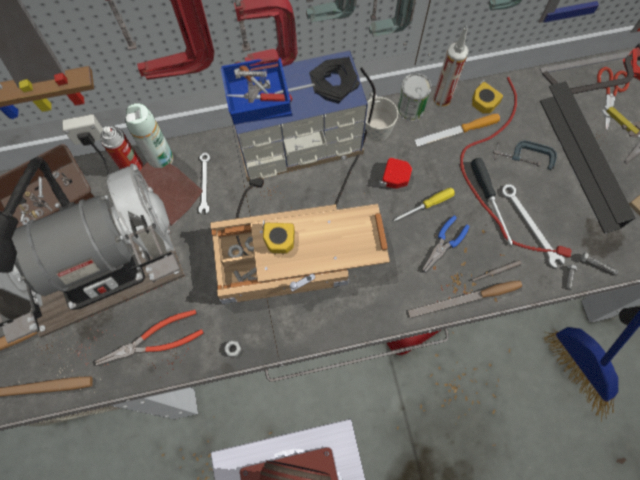

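View pics/wrist0.png

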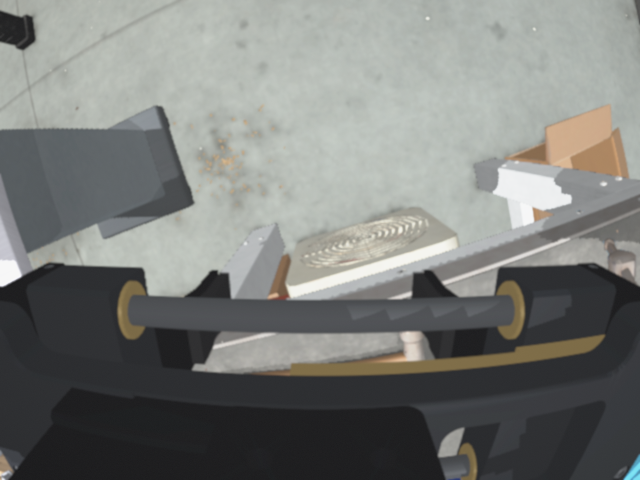

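The top view shows the case at about (300,250), with the lid sticking out to the right, toward world -y. The yellow tape on the lid at (279,237) is the one meant. The red one at (397,173) and the yellow one at (488,97) are lying on the bench. Next I'll enlarge the crop.

Run:
```python
import cv2
a=cv2.imread("pics/top0.png")
cv2.imwrite("pics/topc.png",cv2.resize(a[190:310,200:400],None,fx=4,fy=4,interpolation=cv2.INTER_CUBIC))
a=cv2.imread("pics/scene0.png")
cv2.imwrite("pics/scenec.png",cv2.resize(a[180:310,185:405],None,fx=3.6,fy=3.6,interpolation=cv2.INTER_CUBIC))
```

```text
(no output)
```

View pics/topc.png

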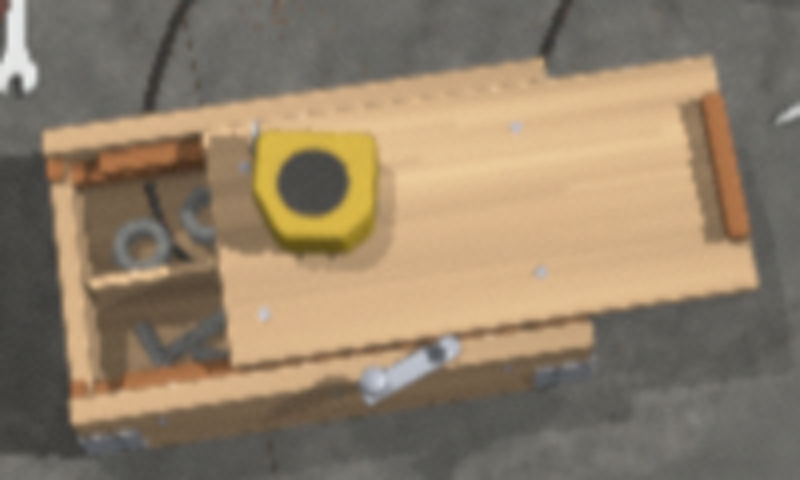

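View pics/scenec.png

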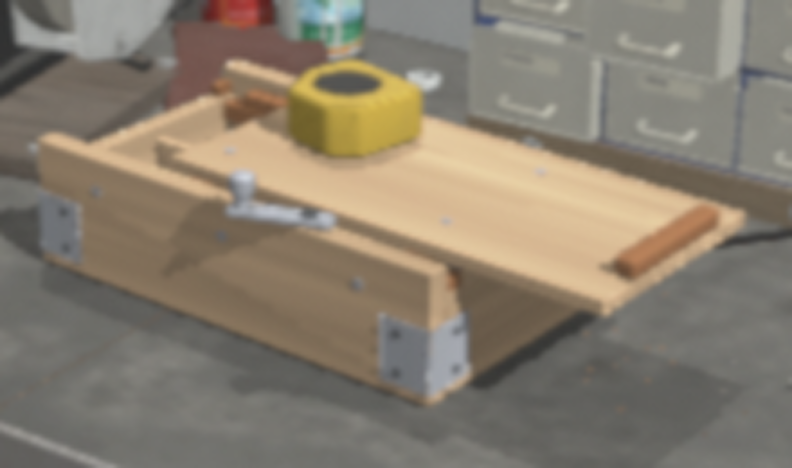

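```bash
cat > h.py <<'E'
import numpy as np,cv2
from scipy.spatial.transform import Rotation as R
from rig import *
def K(n):
    c=get_calibration(n); return c['camera_matrix'],np.array(c['eye']),R.from_euler('xyz',c['orientation'],degrees=True).as_matrix()
def bp(n,u,v,z):
    k,e,r=K(n); d=r@np.linalg.solve(k,[u,v,1.]); return e+d*(z-e[2])/d[2]
def pj(n,p):
    k,e,r=K(n); q=k@(r.T@(np.asarray(p,float)-e)); return q[:2]/q[2]
E
python3 - <<'E'
from h import *
T=lambda x,y,z:bp('top',200+x/4-.375,190+y/4-.375,z)
S=lambda x,y,z:bp('scene',185+x/3.6-.36,180+y/3.6-.36,z)
np.set_printoptions(precision=1,suppress=True)
for n,a in dict(FL=(43,132,84),FR=(543,58,84),NL=(75,425,84),NR=(592,347,84),L1=(205,135,92),L2=(715,57,92),L3=(757,285,92),L4=(230,365,92),piv=(440,350,93),knob=(375,380,112),nutt=(0,0,0)).items(): print(n,T(*a))
print('scene')
for n,a in dict(NLtop=(42,140,84),NRtop=(430,270,84),NRbot=(430,402,0),L3=(605,310,92),L2=(745,215,92),L1=(160,145,92),piv=(318,217,93),knobtop=(241,175,112)).items(): print(n,S(*a))
E
```

```text
FL [646.9  63.7  84. ]
FR [ 627.8 -234.1   84. ]
NL [468.   74.4  84. ]
NR [ 447.8 -220.7   84. ]
L1 [620.8 -29.2  92. ]
L2 [ 602.7 -332.7   92. ]
L3 [ 460.5 -320.7   92. ]
L4 [480.7 -17.7  92. ]
piv [ 462.8 -135.3   93. ]
knob [448.6 -95.7 112. ]
nutt [777.2  85.4  -0. ]
scene
NLtop [470.1  69.7  84. ]
NRtop [ 454.6 -220.8   84. ]
NRbot [ 460.5 -218.3    0. ]
L3 [ 452.9 -328.6   92. ]
L2 [ 601.2 -335.1   92. ]
L1 [490.5  -5.2  92. ]
piv [ 459.4 -143.5   93. ]
knobtop [ 446.4 -100.6  112. ]
```

```bash
cat >> h.py <<'E'
def plan(way,yaw,step=58,ystep=10,grip=-1):
    """way: list of world xyz; straight legs; prints rows in tool frame"""
    s=observe(); p=np.array(s['tcp_pos']); Rm=R.from_euler('xyz',s['tcp_rot'],degrees=True)
    print('now',s['clock'],p.round(1),np.round(s['tcp_rot'],1))
    tgt=R.from_euler('xyz',[180,0,yaw],degrees=True)
    rows=[]
    for w in way:
        w=np.array(w,float)
        n=max(1,int(np.ceil(np.linalg.norm(w-p)/step)))
        for i in range(n):
            q=p+(w-p)/(n-i)
            rv=(Rm.inv()*tgt).as_rotvec(); a=np.degrees(np.linalg.norm(rv))
            if a>ystep: rv*=ystep/a
            sh=Rm.inv().apply(q-p)/10
            rows.append([round(x,2) for x in sh]+[round(x,3) for x in rv]+[grip])
            Rm=Rm*R.from_rotvec(rv); p=q
    print(len(rows)); print('['+','.join(str(r).replace(' ','') for r in rows)+']')
E
python3 - <<'E'
from h import *
plan([[360,150,230],[528,-376,220]],86.2)
for u,v in[(180,265),(170,215)]: print(bp('top',u,v,0),bp('top',u,v,100))
E
```

```text
now 0.15 [186.2 596.1 221.7] [-179.9   -0.   162.7]
19
[[np.float64(-3.32),np.float64(-4.16),np.float64(-0.09),np.float64(-0.0),np.float64(0.0),np.float64(0.175),-1],[np.float64(-3.99),np.float64(-3.52),np.float64(-0.09),np.float64(-0.0),np.float64(0.0),np.float64(0.175),-1],[np.float64(-4.54),np.float64(-2.77),np.float64(-0.09),np.float64(-0.0),np.float64(0.0),np.float64(0.175),-1],[np.float64(-4.95),np.float64(-1.94),np.float64(-0.09),np.float64(-0.0),np.float64(0.0),np.float64(0.175),-1],[np.float64(-5.22),np.float64(-1.05),np.float64(-0.09),np.float64(-0.0),np.float64(0.0),np.float64(0.175),-1],[np.float64(-5.32),np.float64(-0.13),np.float64(-0.09),np.float64(-0.0),np.float64(0.0),np.float64(0.175),-1],[np.float64(-5.26),np.float64(0.8),np.float64(-0.09),np.float64(-0.0),np.float64(0.0),np.float64(0.175),-1],[np.float64(-5.04),np.float64(1.7),np.float64(-0.09),np.float64(-0.0),np.float64(0.0),np.float64(0.113),-1],[np.float64(-4.82),np.float64(2.26),np.float64(-0.09),np.float64(0.0),np.float64(0.0),np.float64(-0.0),-1],[np.float64(-5.14),np.float64(2.02),np.float64(0.1),np.float6
[... 473 characters left out ...]
,[np.float64(-5.14),np.float64(2.02),np.float64(0.1),np.float64(-0.0),np.float64(-0.0),np.float64(-0.0),-1],[np.float64(-5.14),np.float64(2.02),np.float64(0.1),np.float64(-0.0),np.float64(-0.0),np.float64(-0.0),-1],[np.float64(-5.14),np.float64(2.02),np.float64(0.1),np.float64(-0.0),np.float64(-0.0),np.float64(-0.0),-1],[np.float64(-5.14),np.float64(2.02),np.float64(0.1),np.float64(-0.0),np.float64(-0.0),np.float64(-0.0),-1],[np.float64(-5.14),np.float64(2.02),np.float64(0.1),np.float64(-0.0),np.float64(-0.0),np.float64(-0.0),-1]]
[588.78162259 163.02076675   0.        ] [553.74166274 145.55626294 100.        ]
[724.62667632 168.69317113   0.        ] [679.94941172 150.82624789 100.        ]
```

Call:
{"name": "drive_tool", "arguments": {
  "plan": [
    [-3.3,-4.2,0,0,0,0.175,-1],
    [-4.0,-3.5,0,0,0,0.175,-1],
    [-4.5,-2.8,0,0,0,0.175,-1],
    [-5.0,-1.9,0,0,0,0.175,-1],
    [-5.2,-1.0,0,0,0,0.175,-1],
    [-5.3,-0.1,0,0,0,0.175,-1],
    [-5.3,0.8,0,0,0,0.175,-1],
    [-5.0,1.7,0,0,0,0.113,-1],
    [-4.8,2.3,0,0,0,0,-1],
    [-5.1,2.0,0,0,0,0,-1],
    [-5.1,2.0,0,0,0,0,-1],
    [-5.1,2.0,0,0,0,0,-1]
  ]
}}

```text
clock: 1.65
tcp_pos: [396.7, -28.4, 220.6]
tcp_rot: [179.8, 0.2, 83.8]
contact_force: [1.0, -0.7, 0.4]
width: 0.3
```

```bash
sed -i 's/round(x,/round(float(x),/g' h.py
python3 - <<'E'
from h import *
plan([[528,-376,220]],86.2)
E
```

```text
now 1.65 [396.7 -28.4 220.6] [179.8   0.2  83.8]
7
[[-4.74,2.4,0.03,0.003,0.004,-0.041,-1],[-4.83,2.2,0.01,-0.0,0.0,0.0,-1],[-4.83,2.2,0.01,-0.0,-0.0,0.0,-1],[-4.83,2.2,0.01,0.0,0.0,0.0,-1],[-4.83,2.2,0.01,-0.0,-0.0,0.0,-1],[-4.83,2.2,0.01,0.0,0.0,0.0,-1],[-4.83,2.2,0.01,-0.0,-0.0,0.0,-1]]
```

Call:
{"name": "drive_tool", "arguments": {
  "plan": [
    [-4.7,2.4,0,0,0,-0.041,-1],
    [-4.8,2.2,0,0,0,0,-1],
    [-4.8,2.2,0,0,0,0,-1],
    [-4.8,2.2,0,0,0,0,-1],
    [-4.8,2.2,0,0,0,0,-1],
    [-4.8,2.2,0,0,0,0,-1],
    [-4.8,2.2,0,0,0,0,-1],
    [0,0,0,0,0,0,-1]
  ]
}}

```text
clock: 2.65
tcp_pos: [529.0, -389.5, 218.6]
tcp_rot: [179.9, 0.1, 85.9]
contact_force: [-0.8, 1.1, -1.0]
width: 0.2
```

Run:
```python
from h import *
plan([[528,-376,80]],86.2)
cv2.imwrite('pics/w1.png',get_image('wrist'))
```

```text
now 2.65 [ 529.  -389.5  218.6] [1.799e+02 1.000e-01 8.590e+01]
3
[[0.45,-0.07,4.62,0.001,0.001,-0.005,-1],[0.45,-0.06,4.62,0.0,-0.0,-0.0,-1],[0.45,-0.06,4.62,0.0,0.0,-0.0,-1]]
```

View pics/w1.png

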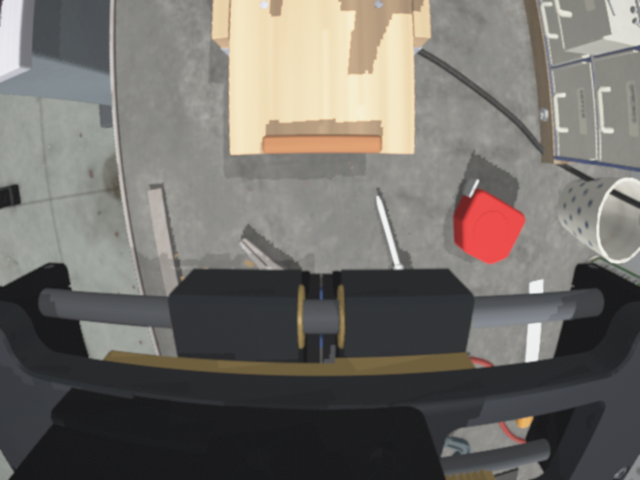

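The wrist view shows the lid's end face centred ahead of the fingers at about (322,150), and nothing lies in the way. I'll go down and up to it.

Call:
{"name": "drive_tool", "arguments": {
  "plan": [
    [0.4,-0.1,4.6,0,0,-0.005,-1],
    [0.4,0,4.6,0,0,0,-1],
    [0.4,0,4.6,0,0,0,-1],
    [0,0,0,0,0,0,-1]
  ]
}}

```text
clock: 3.2
tcp_pos: [528.8, -371.2, 80.1]
tcp_rot: [179.8, 0.0, 86.4]
contact_force: [-0.4, -0.0, -0.2]
width: 0.7
```

Run:
```python
from h import *
plan([[529,-350,80]],86.2)
cv2.imwrite('pics/s2.png',cv2.resize(get_image('scene')[130:330,250:510],None,fx=3,fy=3,interpolation=cv2.INTER_CUBIC))
```

```text
now 3.2 [ 528.8 -371.2   80.1] [179.8   0.   86.4]
1
[[2.11,-0.12,0.01,0.003,0.0,0.003,-1]]
```

View pics/s2.png

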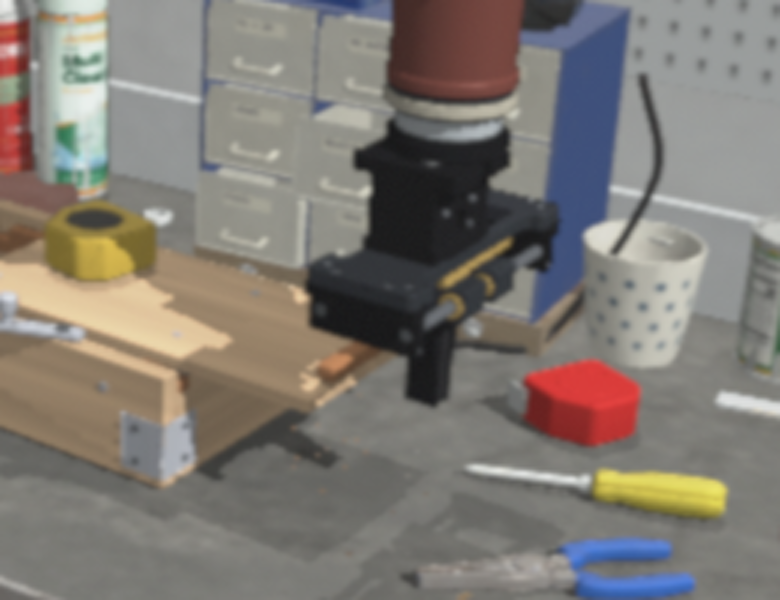

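Run:
```python
from h import *
for u,v in[(247,178),(365,155),(362,148)]: print(bp('top',u,v,0),bp('top',u,v,60))
```

```text
[782.62222316 -38.43750071   0.        ] [753.34722498 -40.34092698  60.        ]
[ 779.6646764  -350.72759017    0.        ] [ 750.51556921 -339.33807122   60.        ]
[ 801.26147749 -348.04356137    0.        ] [ 771.19308049 -336.76829084   60.        ]
```

Call:
{"name": "drive_tool", "arguments": {
  "plan": [
    [2.0,-0.1,0,0,0,0,-1],
    [0.8,0,0,0,0,0,-1],
    [0.5,0,0,0,0,0,-1],
    [0.5,0,0,0,0,0,-1],
    [0.5,0,0,0,0,0,-1],
    [0.5,0,0,0,0,0,-1]
  ]
}}

```text
clock: 4.0
tcp_pos: [536.9, -326.2, 92.5]
tcp_rot: [178.9, 0.8, 86.4]
contact_force: [-1.0, -3.3, -2.0]
width: 0.5
```

Run:
```python
from h import *
for i in range(2):
    s=observe(); print(s['clock'],s['tcp_pos'],s['tcp_rot'],s['contact_force'],s['dq'])
```

```text
4.0 [ 536.8966989  -326.15639833   92.48127826] [178.92757307   0.8331513   86.41132139] [-0.96702304 -3.30652568 -1.9912296 ] [ 3.00103658 -2.4410652   3.0220713  -0.21374431 -0.78184572  3.38039556]
4.0 [ 536.8966989  -326.15639833   92.48127826] [178.92757307   0.8331513   86.41132139] [-0.96702304 -3.30652568 -1.9912296 ] [ 3.00103658 -2.4410652   3.0220713  -0.21374431 -0.78184572  3.38039556]
```

Call:
{"name": "drive_tool", "arguments": {
  "plan": [
    [0,0,0,0,0,0,-1]
  ]
}}

```text
clock: 4.12
tcp_pos: [536.9, -325.5, 92.4]
tcp_rot: [178.9, 0.8, 86.4]
contact_force: [1.0, 0.1, 0.5]
width: 0.4
```

Run:
```python
from h import *
cv2.imwrite('pics/s3.png',cv2.resize(get_image('scene')[150:310,200:420],None,fx=3.5,fy=3.5,interpolation=cv2.INTER_CUBIC))
cv2.imwrite('pics/w3.png',get_image('wrist'))
```

```text
(no output)
```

View pics/s3.png

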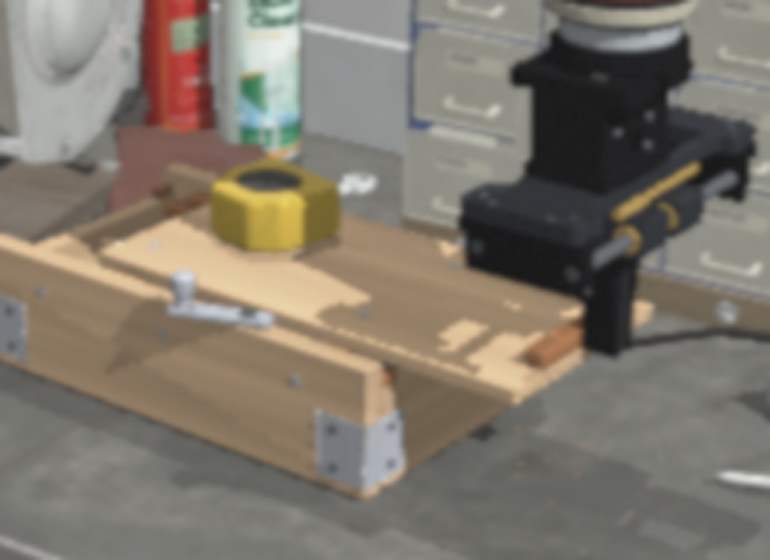

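View pics/w3.png

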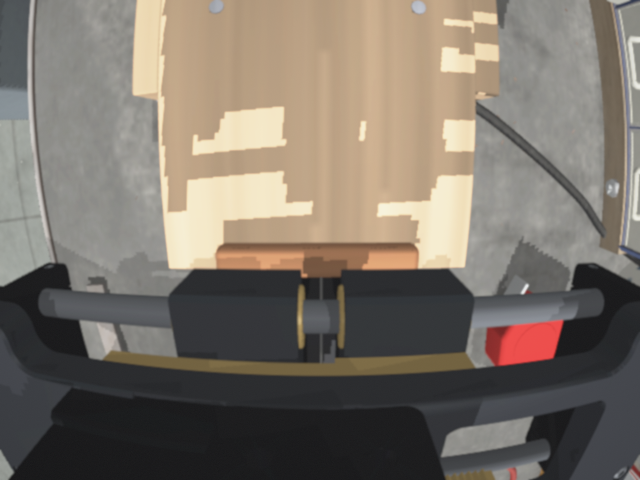

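The fingers touched the lid and moved it about 10 mm, but the tool drifted up and sideways. I'll back off, correct the pose, and work out the drift.

Run:
```python
from h import *
plan([[536,-337,92],[529.5,-336,80]],86.2)
```

```text
now 4.225 [ 536.9 -325.6   92.3] [178.9   0.8  86.4]
2
[[-1.14,-0.02,0.05,0.018,0.013,0.004,-1],[0.06,-0.66,1.2,0.0,-0.0,0.0,-1]]
```

Call:
{"name": "drive_tool", "arguments": {
  "plan": [
    [-1.1,0,0,0.018,0.013,0.004,-1],
    [0,-0.6,1.2,0,0,0,-1],
    [0,0,0,0,0,0,-1],
    [0,0,0,0,0,0,-1]
  ]
}}

```text
clock: 4.72
tcp_pos: [529.3, -336.7, 78.7]
tcp_rot: [-179.9, -0.1, 86.1]
contact_force: [-0.8, 0.2, -0.2]
width: 0.6
```

Call:
{"name": "drive_tool", "arguments": {
  "plan": [
    [0.5,0,0,0,0,0,-1]
  ]
}}

```text
clock: 4.85
tcp_pos: [529.5, -331.6, 78.6]
tcp_rot: [-179.9, -0.1, 86.1]
contact_force: [1.0, 0.3, 0.9]
width: 0.3
```

Call:
{"name": "drive_tool", "arguments": {
  "plan": [
    [0.5,0,0,0,0,0,-1]
  ]
}}

```text
clock: 4.97
tcp_pos: [529.9, -326.2, 78.8]
tcp_rot: [-179.9, -0.1, 86.1]
contact_force: [1.4, 0.3, -0.0]
width: 0.5
```

Call:
{"name": "drive_tool", "arguments": {
  "plan": [
    [0.5,0,0,0,0,0,-1]
  ]
}}

```text
clock: 5.1
tcp_pos: [530.3, -321.3, 79.0]
tcp_rot: [-179.9, -0.1, 86.1]
contact_force: [0.3, -3.4, -2.0]
width: 0.3
```

Call:
{"name": "drive_tool", "arguments": {
  "plan": [
    [0.6,0,0,0,0,0,-1],
    [0.6,0,0,0,0,0,-1],
    [0.6,0,0,0,0,0,-1]
  ]
}}

```text
clock: 5.48
tcp_pos: [531.5, -302.7, 79.0]
tcp_rot: [-179.9, 0.0, 86.1]
contact_force: [-0.3, -2.9, -1.9]
width: 0.4
```

Run:
```python
from h import *
plan([[536.2,-250,80]],86.2,step=6)
```

```text
now 5.475 [ 531.5 -302.7   79. ] [-179.9    0.    86.1]
9
[[0.59,0.01,-0.01,-0.002,0.0,-0.001,-1],[0.59,0.01,-0.01,-0.0,-0.0,0.0,-1],[0.59,0.01,-0.01,-0.0,-0.0,0.0,-1],[0.59,0.01,-0.01,-0.0,-0.0,0.0,-1],[0.59,0.01,-0.01,-0.0,-0.0,0.0,-1],[0.59,0.01,-0.01,-0.0,-0.0,0.0,-1],[0.59,0.01,-0.01,-0.0,-0.0,0.0,-1],[0.59,0.01,-0.01,-0.0,-0.0,0.0,-1],[0.59,0.01,-0.01,-0.0,-0.0,0.0,-1]]
```

Call:
{"name": "drive_tool", "arguments": {
  "plan": [
    [0.6,0,0,0,0,0,-1],
    [0.6,0,0,0,0,0,-1],
    [0.6,0,0,0,0,0,-1],
    [0.6,0,0,0,0,0,-1]
  ]
}}

```text
clock: 5.98
tcp_pos: [533.1, -277.2, 79.0]
tcp_rot: [-179.9, 0.0, 86.1]
contact_force: [-0.5, -3.4, -1.7]
width: 0.3
```

Call:
{"name": "drive_tool", "arguments": {
  "plan": [
    [0.6,0,0,0,0,0,-1],
    [0.6,0,0,0,0,0,-1],
    [0.5,0,0,0,0,0,-1]
  ]
}}

```text
clock: 6.35
tcp_pos: [534.3, -258.8, 79.0]
tcp_rot: [-179.9, 0.0, 86.1]
contact_force: [-0.7, -2.9, -1.0]
width: 1.1
```

Run:
```python
from h import *
plan([[536.9,-240.3,80]],86.2,step=6)
cv2.imwrite('pics/s4.png',cv2.resize(get_image('scene')[150:310,200:420],None,fx=3.5,fy=3.5,interpolation=cv2.INTER_CUBIC))
cv2.imwrite('pics/t4.png',cv2.resize(get_image('top')[190:310,200:400],None,fx=4,fy=4,interpolation=cv2.INTER_CUBIC))
```

```text
now 6.35 [ 534.3 -258.8   79. ] [-179.9    0.    86.1]
4
[[0.47,0.03,-0.03,-0.002,0.0,-0.001,-1],[0.47,0.03,-0.03,-0.0,0.0,0.0,-1],[0.47,0.03,-0.03,-0.0,-0.0,-0.0,-1],[0.47,0.03,-0.03,-0.0,-0.0,-0.0,-1]]
```

View pics/s4.png

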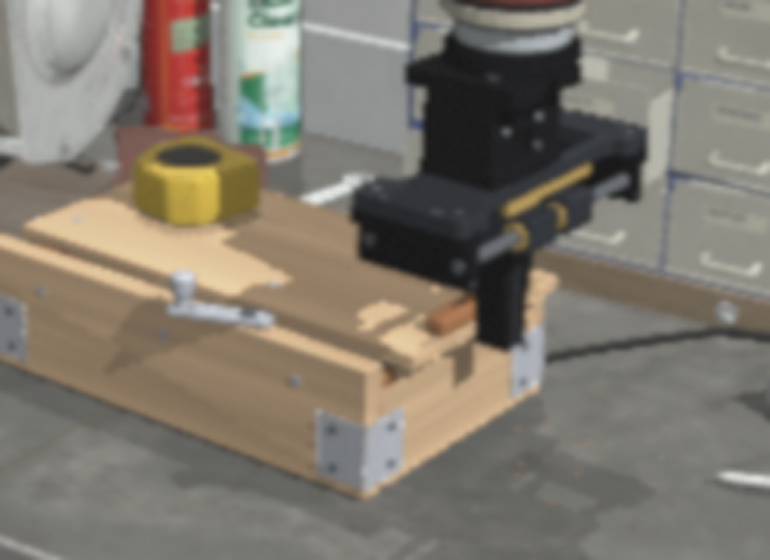

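View pics/t4.png

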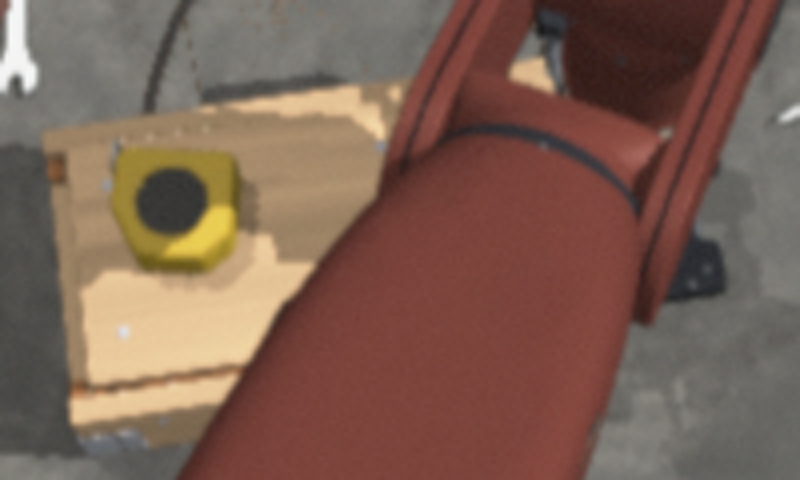

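The lid is nearly home and the tape is still flat. I'll cover the last ~18 mm slowly.

Call:
{"name": "drive_tool", "arguments": {
  "plan": [
    [0.4,0,0,0,0,0,-1],
    [0.4,0,0,0,0,0,-1],
    [0.3,0,0,0,0,0,-1]
  ]
}}

```text
clock: 6.82
tcp_pos: [535.3, -247.5, 79.2]
tcp_rot: [-179.9, 0.0, 86.1]
contact_force: [-0.3, -2.9, -1.7]
width: 0.2
```

Call:
{"name": "drive_tool", "arguments": {
  "plan": [
    [0.25,0,0,0,0,0,-1],
    [0.25,0,0,0,0,0,-1]
  ]
}}

```text
clock: 7.08
tcp_pos: [535.6, -242.2, 79.3]
tcp_rot: [-179.9, 0.0, 86.1]
contact_force: [-0.2, -2.8, -1.0]
width: 0.6
```

Call:
{"name": "drive_tool", "arguments": {
  "plan": [
    [0.25,0,0,0,0,0,-1]
  ]
}}

```text
clock: 7.2
tcp_pos: [535.8, -239.7, 79.2]
tcp_rot: [-179.9, 0.1, 86.1]
contact_force: [0.0, -4.2, -1.3]
width: 0.1
```

Call:
{"name": "drive_tool", "arguments": {
  "plan": [
    [0.2,0,0,0,0,0,-1]
  ]
}}

```text
clock: 7.32
tcp_pos: [536.2, -239.5, 79.6]
tcp_rot: [-180.0, 0.3, 86.2]
contact_force: [-1.8, -13.9, -4.9]
width: 0.1
```

Call:
{"name": "drive_tool", "arguments": {
  "plan": [
    [-1.0,0,0,0,0,0,-1],
    [-2.0,0,0,0,0,0,-1]
  ]
}}

```text
clock: 7.58
tcp_pos: [534.4, -268.5, 79.9]
tcp_rot: [-180.0, 0.2, 86.3]
contact_force: [-0.0, -0.6, -1.0]
width: 0.7
```

Run:
```python
from h import *
cv2.imwrite('pics/s5.png',cv2.resize(get_image('scene')[150:310,200:420],None,fx=3.5,fy=3.5,interpolation=cv2.INTER_CUBIC))
```

```text
(no output)
```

View pics/s5.png

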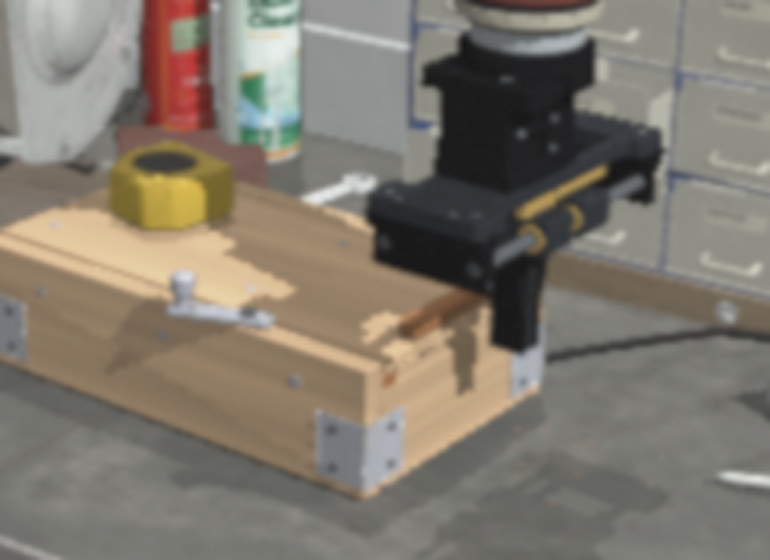

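Scene view: the lid lies flush with the walls and the tape is flat on it at (172,188). Next is the button. The estimated angle is about -0.40 rad, and I'll push the knob with the tool's -x face along the arc.

```bash
cat >> h.py <<'E'
C=np.array([547.6,-79.2]); ux=np.array([.9978,-.0663]); uy=np.array([.0663,.9978])
PV=np.array([461.5,-134.3])
def tgt(th,gap=0,off=17,r=40):
    k=PV+r*(np.sin(th)*ux+np.cos(th)*uy)
    t=np.cos(th)*ux-np.sin(th)*uy
    return k-(off+gap)*t
E
python3 - <<'E'
from h import *
a=tgt(-.403,13); print(a, observe()['qpos'])
plan([[534,-275,190],[*a,190]],199.2,step=18)
E
```

```text
[ 419.97087483 -106.45519639] [-34.34844975  17.07249727  98.25972157  -0.25248897  64.50936835
 -30.43032233]
now 7.625 [ 534.3 -271.6   80.2] [180.    0.3  86.2]
19
[[-0.06,-0.0,-1.57,-0.0,0.0,-0.175,-1],[-0.05,-0.01,-1.57,-0.0,0.0,-0.175,-1],[-0.05,-0.02,-1.57,-0.0,0.0,-0.175,-1],[-0.05,-0.03,-1.57,-0.0,0.0,-0.175,-1],[-0.04,-0.03,-1.57,-0.0,0.0,-0.175,-1],[-0.03,-0.04,-1.57,-0.0,0.0,-0.175,-1],[-0.03,-0.04,-1.57,-0.0,0.0,-0.175,-1],[1.44,0.9,-0.0,-0.0,0.0,-0.175,-1],[1.26,1.14,-0.0,-0.0,0.0,-0.175,-1],[1.04,1.34,-0.0,-0.0,0.0,-0.175,-1],[0.79,1.5,-0.0,-0.0,0.0,-0.175,-1],[0.52,1.61,-0.0,-0.0,0.0,-0.053,-1],[0.44,1.64,0.0,-0.0,0.0,0.0,-1],[0.44,1.64,0.0,0.0,0.0,0.0,-1],[0.44,1.64,0.0,0.0,0.0,0.0,-1],[0.44,1.64,0.0,0.0,0.0,0.0,-1],[0.44,1.64,0.0,0.0,0.0,0.0,-1],[0.44,1.64,0.0,0.0,0.0,0.0,-1],[0.44,1.64,0.0,0.0,0.0,0.0,-1]]
```

Call:
{"name": "drive_tool", "arguments": {
  "plan": [
    [-0.3,0,-5.5,0,0,0,-1],
    [-0.2,0,-5.5,0,0,-0.1,-1],
    [2.0,0.0,0,0,0,-0.175,-1],
    [1.4,0.9,0,0,0,-0.175,-1],
    [1.4,1.0,0,0,0,-0.175,-1],
    [1.3,1.1,0,0,0,-0.175,-1],
    [1.3,1.3,0,0,0,-0.175,-1],
    [1.0,1.4,0,0,0,-0.175,-1],
    [1.0,1.5,0,0,0,-0.175,-1],
    [0.8,1.6,0,0,0,-0.175,-1],
    [0.6,1.6,0,0,0,-0.175,-1],
    [0.4,1.6,0,0,0,-0.175,-1],
    [0.4,1.6,0,0,0,-0.15,-1],
    [0,0,0,0,0,0,-1]
  ]
}}

```text
clock: 9.38
tcp_pos: [522.5, -89.6, 194.4]
tcp_rot: [179.7, 0.1, -156.1]
contact_force: [-0.5, 0.7, 0.4]
width: 0.2
```

Run:
```python
from h import *
a=tgt(-.403,13)
cv2.imwrite('pics/w6.png',get_image('wrist'))
plan([[*a,190]],199.2,step=25)
```

```text
now 9.425 [522.8 -90.2 194.5] [ 179.8    0.2 -156.2]
5
[[2.01,0.53,0.09,0.004,0.003,0.08,-1],[2.05,0.37,0.09,-0.0,-0.0,-0.0,-1],[2.05,0.37,0.09,0.0,0.0,0.0,-1],[2.05,0.37,0.09,-0.0,-0.0,-0.0,-1],[2.05,0.37,0.09,-0.0,-0.0,-0.0,-1]]
```

View pics/w6.png

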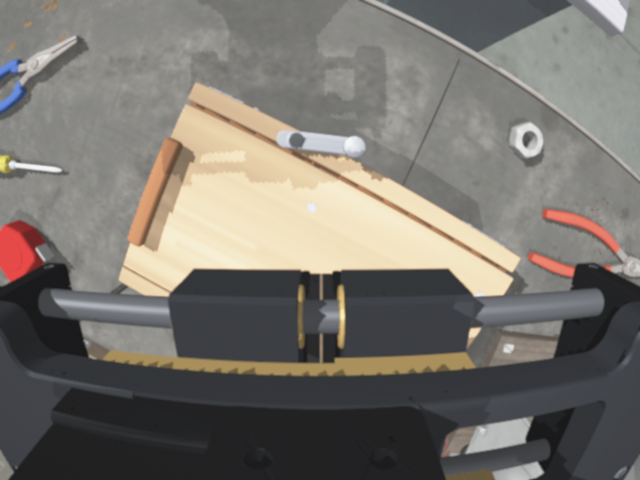

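The wrist view shows the button, with the pivot at about (292,140) and the knob top at about (354,146). I'll back-project both as a check.

```bash
cat >> h.py <<'E'
def wp(u,v,z,pos,rot):
    c=get_calibration('wrist'); k=c['camera_matrix']; T=c['T_tool_cam']
    x,y=(u-k[0,2])/k[0,0],(v-k[1,2])/k[1,1]; r=np.hypot(x,y)
    d=np.array([x/r*np.sin(r),y/r*np.sin(r),np.cos(r)])
    Rm=R.from_euler('xyz',rot,degrees=True).as_matrix()
    o=Rm@T[:3,3]+pos; d=Rm@T[:3,:3]@d
    return o+d*(z-o[2])/d[2]
def cs(p): q=p[:2]-C; return np.array([q@ux,q@uy])
E
python3 - <<'E'
from h import *
im=cv2.imread('pics/w6.png')
cv2.imwrite('pics/w6c.png',cv2.resize(im[70:260,110:390],None,fx=2.8,fy=2.8,interpolation=cv2.INTER_CUBIC))
cv2.imwrite('pics/w6d.png',cv2.resize(im[115:175,260:390],None,fx=6,fy=6,interpolation=cv2.INTER_CUBIC))
pos,rot=np.array([522.7,-90,194.5]),[179.8,.2,-156.2]
for n,a in dict(piv=(292,140,92),knob=(354,146,112),NLc=(519,262,84),NRc=(196,85,84)).items():
    p=wp(*a,pos,rot); print(n,p.round(1),cs(p).round(1))
E
```

```text
piv [ 465.7 -136.8   92. ] [-77.9 -62.9]
knob [452.6 -96.9 112. ] [-93.6 -24. ]
NLc [475.6  75.2  84. ] [-82.1 149.3]
NRc [ 454.1 -221.6   84. ] [ -83.9 -148.3]
```

View pics/w6d.png

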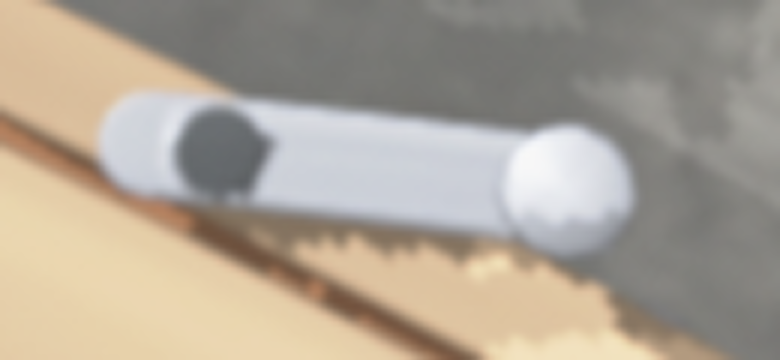

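View pics/w6c.png

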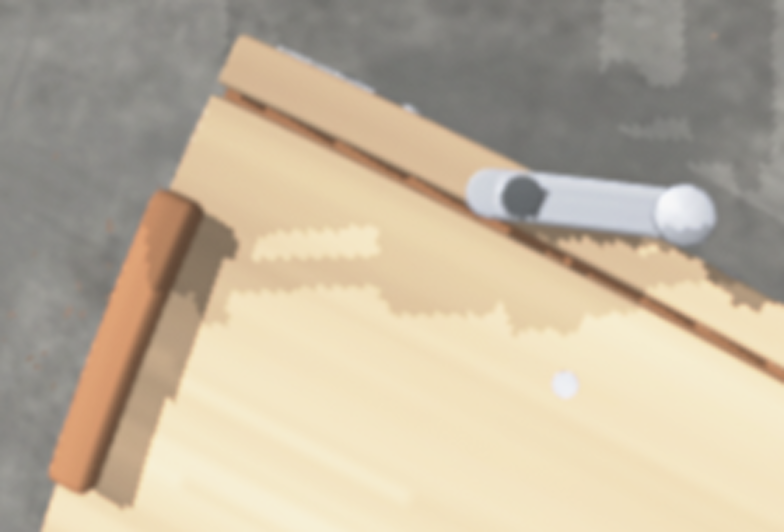

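```bash
sed -i 's/^PV=.*/PV=np.array([463.5,-135.5])/' h.py
python3 - <<'E'
from h import *
pos,rot=np.array([522.7,-90,194.5]),[179.8,.2,-156.2]
p=wp(296.3,140.3,92,pos,rot);k=wp(355,145.8,112,pos,rot);d=cs(k)-cs(p);print(p,k,d,np.hypot(*d),np.arctan2(*d))
a=tgt(-.4,16)
plan([[*a,190],[*a,98]],199.2,step=50)
E
```

```text
[ 464.7029065  -133.95142417   92.        ] [452.20467018 -96.37333624 112.        ] [-14.96216743  36.66678307] 39.60201301421605 -0.3874334123101769
now 9.425 [522.8 -90.2 194.5] [ 179.8    0.2 -156.2]
5
[[3.41,0.83,0.14,0.004,0.003,0.08,-1],[3.46,0.56,0.15,-0.0,-0.0,-0.0,-1],[3.46,0.56,0.15,0.0,0.0,0.0,-1],[0.0,-0.0,4.6,-0.0,-0.0,-0.0,-1],[0.0,-0.0,4.6,-0.0,-0.0,-0.0,-1]]
```

Call:
{"name": "drive_tool", "arguments": {
  "plan": [
    [3.4,0.8,0,0,0,0.08,-1],
    [3.5,0.6,0,0,0,0,-1],
    [3.5,0.6,0,0,0,0,-1],
    [0,0,0,0,0,0,-1]
  ]
}}

```text
clock: 9.93
tcp_pos: [417.4, -111.2, 194.6]
tcp_rot: [179.8, 0.2, -161.8]
contact_force: [0.1, 1.5, 0.6]
width: 0.6
```

Run:
```python
from h import *
a=tgt(-.39,16)
plan([[*a,98]],198.5,step=50)
```

```text
now 9.925 [ 417.4 -111.2  194.6] [ 179.8    0.2 -161.8]
2
[[-0.13,0.1,4.83,0.003,0.003,-0.006,-1],[-0.15,0.12,4.83,-0.0,-0.0,0.0,-1]]
```

Call:
{"name": "drive_tool", "arguments": {
  "plan": [
    [-0.1,0.1,4.8,0,0,0,-1],
    [0,0.1,4.8,0,0,0,-1],
    [0,0,0,0,0,0,-1]
  ]
}}

```text
clock: 10.3
tcp_pos: [422.6, -111.5, 99.4]
tcp_rot: [-179.9, 0.5, -162.4]
contact_force: [-0.0, -0.1, 0.4]
width: 0.7
```

Run:
```python
from h import *
cv2.imwrite('pics/s7.png',cv2.resize(get_image('scene')[150:310,200:420],None,fx=3.5,fy=3.5,interpolation=cv2.INTER_CUBIC))
print(observe()['qpos'])
a=[[*tgt(t),98] for t in (-.39,-.2,0,.2)]
plan(a,198.5,step=10)
```

```text
[ -25.38222245   -6.82414041  121.39856157    0.33544195   64.71761286
 -133.18646132]
now 10.35 [ 424.4 -112.4  101.7] [-179.7    0.7 -162.3]
5
[[-0.63,0.29,0.19,-0.005,0.013,-0.015,-1],[-0.63,0.28,0.19,0.0,-0.0,0.0,-1],[-0.79,0.25,0.0,0.0,0.0,0.0,-1],[-0.86,0.1,0.0,0.0,0.0,0.0,-1],[-0.86,-0.08,-0.0,0.0,0.0,0.0,-1]]
```

View pics/s7.png

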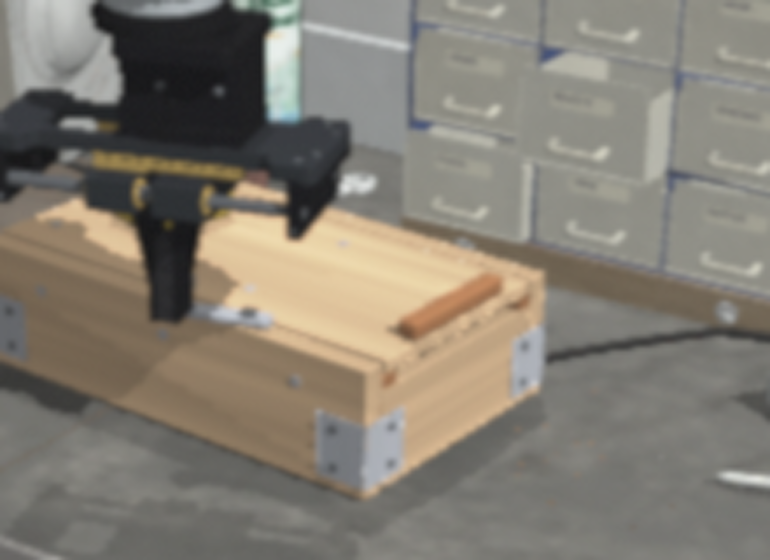

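Run:
```python
from h import *
for i in range(4):
    s=observe(); print(s['clock'],s['tcp_pos'].round(1),s['tcp_rot'].round(2),s['contact_force'].round(1),s['dq'].round(1)); get_image('wrist')
```

```text
10.35 [ 424.4 -112.4  101.7] [-179.74    0.72 -162.34] [ 0.4 -0.5  0.5] [ 0.1 -2.4 -2.6 -0.1  0.9 -0.6]
10.4 [ 425.6 -112.9  103.3] [-179.62    0.85 -162.3 ] [-0.1 -0.6  0.5] [ 0.1 -1.7 -1.2 -0.1  0.1 -0.4]
10.45 [ 426.1 -113.1  104.1] [-179.54    0.93 -162.27] [-0.3 -0.   0.1] [ 0.  -1.3 -0.3 -0.2 -0.2 -0.3]
10.5 [ 426.3 -113.2  104.5] [-179.5     0.97 -162.26] [ 0.8  0.7 -0.3] [ 0.1 -0.7  0.4 -0.  -0.2 -0.2]
```

After a large move the arm settles slowly, creeping about 6 mm. I'll wait for it to settle, then correct.

Run:
```python
from h import *
print(tgt(-.39,8),tgt(-.39,0))
plan([[*tgt(-.39,8),98]],198.5,step=10)
```

```text
[ 427.07676001 -105.52753317] [ 434.66140602 -102.98328894]
now 10.55 [ 426.3 -113.2  104.5] [-179.5    1.  -162.3]
2
[[-0.15,0.35,0.32,-0.009,0.017,-0.013,-1],[-0.16,0.35,0.32,0.0,-0.0,0.0,-1]]
```

Call:
{"name": "drive_tool", "arguments": {
  "plan": [
    [-0.1,0.35,0.3,-0.009,0.017,-0.013,-1],
    [-0.1,0.35,0.3,0,0,0,-1],
    [0,0,0,0,0,0,-1],
    [0,0,0,0,0,0,-1],
    [0,0,0,0,0,0,-1]
  ]
}}

```text
clock: 11.18
tcp_pos: [428.1, -106.0, 101.0]
tcp_rot: [-179.8, 0.2, -161.4]
contact_force: [0.3, -0.4, 0.3]
width: 0.3
```

Run:
```python
from h import *
plan([[*tgt(t),98] for t in (-.39,-.2,0)],190,step=8,ystep=3)
```

```text
now 11.175 [ 428.1 -106.   101. ] [-179.8    0.2 -161.4]
5
[[-0.72,0.08,0.3,-0.001,0.001,0.052,-1],[-0.39,0.14,0.0,-0.001,0.001,0.052,-1],[-0.38,0.16,0.0,-0.001,0.001,0.045,-1],[-0.42,0.11,0.0,0.0,-0.0,-0.0,-1],[-0.42,0.11,0.0,-0.0,-0.0,0.0,-1]]
```

```bash
cat >> h.py <<'E'
def arc(ths,z=98,off=17):
    s=observe(); p=np.array(s['tcp_pos']); Rm=R.from_euler('xyz',s['tcp_rot'],degrees=True)
    print('now',s['clock'],p.round(1),np.round(s['tcp_rot'],1))
    d=p[:2]-PV; print('case rel',(d@ux).round(1),(d@uy).round(1),'th', round(float(np.arctan2(d@ux,d@uy)+np.arctan2(off,40)),3),'r',np.hypot(*d).round(1))
    for i,t in enumerate(ths):
        q=np.array([*tgt(t,0,off),z if i>0 or len(ths)==1 else (z+p[2])/2]); T=R.from_euler('xyz',[180,0,176.2-np.degrees(t)],degrees=True)
        sh=Rm.inv().apply(q-p)/10; rv=(Rm.inv()*T).as_rotvec()
        print([round(float(x),2) for x in sh]+[round(float(x),3) for x in rv]+[-1],',')
        p=q;Rm=T
E
python3 - <<'E'
from h import *
arc(np.arange(-.39,.3,.12))
E
```

```text
now 11.175 [ 428.1 -106.   101. ] [-179.8    0.2 -161.4]
case rel -37.3 27.1 th -0.541 r 46.1
[-0.72, 0.08, 0.15, -0.003, 0.003, 0.0, -1] ,
[-0.49, 0.17, 0.15, 0.0, -0.0, 0.12, -1] ,
[-0.49, 0.17, 0.0, -0.0, -0.0, 0.12, -1] ,
[-0.49, 0.17, 0.0, 0.0, -0.0, 0.12, -1] ,
[-0.49, 0.17, 0.0, 0.0, -0.0, 0.12, -1] ,
[-0.49, 0.17, 0.0, 0.0, -0.0, 0.12, -1] ,
```

Call:
{"name": "drive_tool", "arguments": {
  "plan": [
    [-0.7,0.1,0.15,0,0,0,-1],
    [-0.5,0.17,0.15,0,0,0.12,-1],
    [-0.5,0.17,0,0,0,0.12,-1],
    [-0.5,0.17,0,0,0,0.12,-1]
  ]
}}

```text
clock: 11.68
tcp_pos: [448.4, -94.3, 97.5]
tcp_rot: [-179.9, 0.1, 177.3]
contact_force: [-1.7, -0.9, 0.8]
width: 0.3
```

Run:
```python
from h import *
cv2.imwrite('pics/s8.png',cv2.resize(get_image('scene')[190:270,200:310],None,fx=7,fy=7,interpolation=cv2.INTER_CUBIC))
arc(np.arange(.1,.6,.12))
```

```text
now 11.725 [448.8 -94.1  97.5] [-1.799e+02  1.000e-01  1.770e+02]
case rel -17.4 40.3 th -0.005 r 43.9
[-0.45, 0.11, -0.02, -0.001, 0.002, 0.114, -1] ,
[-0.49, 0.17, -0.02, 0.0, -0.0, 0.12, -1] ,
[-0.49, 0.17, 0.0, 0.0, -0.0, 0.12, -1] ,
[-0.49, 0.17, 0.0, 0.0, -0.0, 0.12, -1] ,
[-0.49, 0.17, 0.0, 0.0, -0.0, 0.12, -1] ,
```

View pics/s8.png

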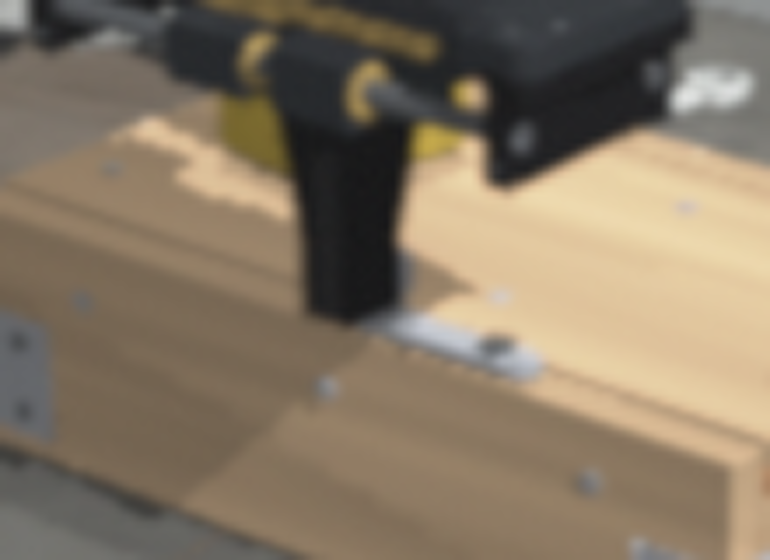

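The button now lies along the wall, with the knob visible just behind the finger. The push is tracking well, so I'll continue.

Call:
{"name": "drive_tool", "arguments": {
  "plan": [
    [-0.45,0.11,0,0,0,0.114,-1],
    [-0.5,0.17,0,0,0,0.12,-1],
    [-0.5,0.17,0,0,0,0.12,-1],
    [-0.5,0.17,0,0,0,0.12,-1]
  ]
}}

```text
clock: 12.22
tcp_pos: [468.8, -91.3, 96.6]
tcp_rot: [-180.0, -0.1, 149.4]
contact_force: [-1.2, -0.1, -0.3]
width: 0.6
```

Run:
```python
from h import *
arc(np.arange(.6,1.1,.12))
```

```text
now 12.225 [468.8 -91.3  96.6] [-1.800e+02 -1.000e-01  1.494e+02]
case rel 2.4 44.5 th 0.455 r 44.5
[-0.64, 0.11, -0.07, -0.001, -0.002, 0.133, -1] ,
[-0.49, 0.17, -0.07, 0.0, -0.0, 0.12, -1] ,
[-0.49, 0.17, 0.0, 0.0, -0.0, 0.12, -1] ,
[-0.49, 0.17, 0.0, -0.0, -0.0, 0.12, -1] ,
[-0.49, 0.17, 0.0, -0.0, -0.0, 0.12, -1] ,
```

Call:
{"name": "drive_tool", "arguments": {
  "plan": [
    [-0.6,0.11,-0.07,0,0,0.133,-1],
    [-0.5,0.17,-0.07,0,0,0.12,-1],
    [-0.5,0.17,0,0,0,0.12,-1],
    [-0.5,0.17,0,0,0,0.12,-1]
  ]
}}

```text
clock: 12.72
tcp_pos: [488.3, -98.4, 96.3]
tcp_rot: [-179.8, -0.4, 120.7]
contact_force: [-0.7, 1.1, 0.6]
width: 0.6
```

Run:
```python
from h import *
arc(np.arange(1.06,1.5,.11))
cv2.imwrite('pics/s9.png',cv2.resize(get_image('scene')[190:270,200:310],None,fx=7,fy=7,interpolation=cv2.INTER_CUBIC))
```

```text
now 12.725 [488.3 -98.4  96.3] [-179.8   -0.4  120.7]
case rel 22.3 38.7 th 0.925 r 44.7
[-0.6, 0.11, -0.09, -0.003, -0.006, 0.092, -1] ,
[-0.45, 0.16, -0.08, 0.0, -0.0, 0.11, -1] ,
[-0.45, 0.16, 0.0, 0.0, -0.0, 0.11, -1] ,
[-0.45, 0.16, 0.0, 0.0, -0.0, 0.11, -1] ,
```

View pics/s9.png

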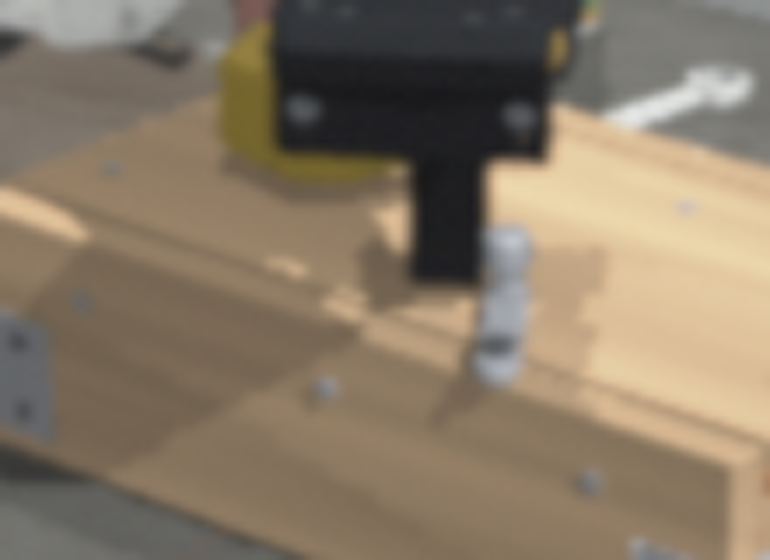

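Run:
```python
from h import *
p=bp('scene',200+497/7,190+345/7,92);k=bp('scene',200+508/7,190+238/7,112);d=cs(k)-cs(p);print(p,k,d,np.hypot(*d),np.arctan2(*d))
for t in (.8,.9,1.,1.1,1.2): print(t,(pj('scene',[*(p[:2]+40*(np.sin(t)*ux+np.cos(t)*uy)),112])-[200,190])*7)
```

```text
[ 461.34896577 -137.18358076   92.        ] [ 488.10624381 -121.60549597  112.        ] [25.665585   17.31782054] 30.961737057949847 0.9772193095193172
0.8 [486.86237118 225.9029353 ]
0.9 [500.64926601 225.72679227]
1.0 [514.39072822 226.08204319]
1.1 [527.96150022 226.96540738]
1.2 [541.23763933 228.36924671]
```

Call:
{"name": "drive_tool", "arguments": {
  "plan": [
    [-0.6,0.11,-0.1,0,0,0.092,-1],
    [-0.45,0.16,-0.1,0,0,0.11,-1],
    [-0.45,0.16,0,0,0,0.11,-1]
  ]
}}

```text
clock: 13.15
tcp_pos: [498.6, -109.0, 97.0]
tcp_rot: [-179.7, -0.5, 102.7]
contact_force: [-0.0, 1.7, 0.7]
width: 0.3
```

Run:
```python
from h import *
arc([1.4,1.48,1.57])
cv2.imwrite('pics/s10.png',cv2.resize(get_image('scene')[190:270,200:310],None,fx=7,fy=7,interpolation=cv2.INTER_CUBIC))
```

```text
now 13.15 [ 498.6 -109.    97. ] [-179.7   -0.5  102.7]
case rel 33.3 28.7 th 1.26 r 44.0
[-0.59, 0.16, -0.06, -0.007, -0.008, 0.117, -1] ,
[-0.33, 0.12, -0.05, 0.0, -0.0, 0.08, -1] ,
[-0.37, 0.14, 0.0, 0.0, -0.0, 0.09, -1] ,
```

View pics/s10.png

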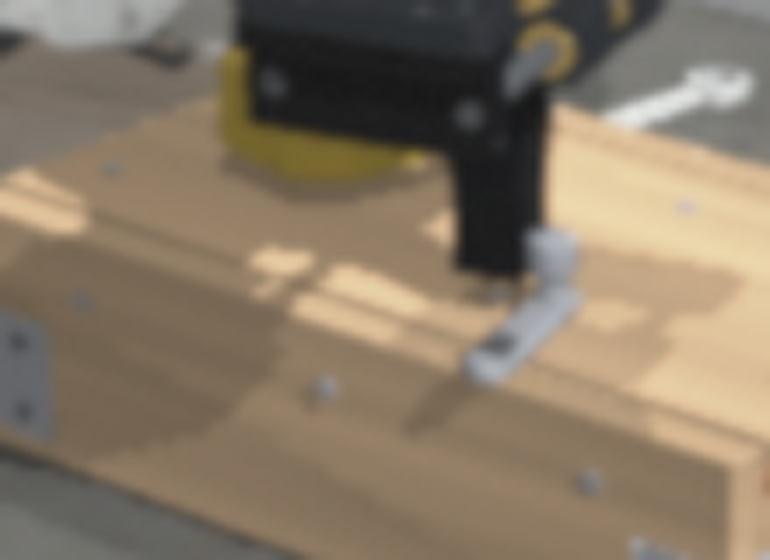

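Call:
{"name": "drive_tool", "arguments": {
  "plan": [
    [-0.55,0.16,-0.05,0,0,0.117,-1],
    [-0.33,0.12,-0.05,0,0,0.08,-1],
    [0,0,0,0,0,0,-1]
  ]
}}

```text
clock: 13.58
tcp_pos: [503.0, -116.8, 97.0]
tcp_rot: [-179.5, -0.5, 91.5]
contact_force: [-0.1, 0.3, 0.2]
width: 0.3
```

Run:
```python
from h import *
arc([1.53,1.57])
cv2.imwrite('pics/s11.png',cv2.resize(get_image('scene')[190:270,200:310],None,fx=7,fy=7,interpolation=cv2.INTER_CUBIC))
p=np.array([461.35,-137.2])
for t in (1.3,1.4,1.5,1.57,1.62): print(t,(pj('scene',[*(p[:2]+40*(np.sin(t)*ux+np.cos(t)*uy)),112])-[200,190])*7)
```

```text
now 13.575 [ 503.  -116.8   97. ] [-179.5   -0.5   91.5]
case rel 38.1 21.3 th 1.463 r 43.7
[-0.28, 0.09, -0.05, -0.008, -0.008, 0.052, -1] ,
[-0.16, 0.06, -0.05, 0.0, -0.0, 0.04, -1] ,
1.3 [554.14542468 230.29323422]
1.4 [566.46989218 232.69788563]
1.5 [578.14390267 235.57435524]
1.57 [585.86929213 237.85560383]
1.62 [591.13886909 239.61398929]
```

View pics/s11.png

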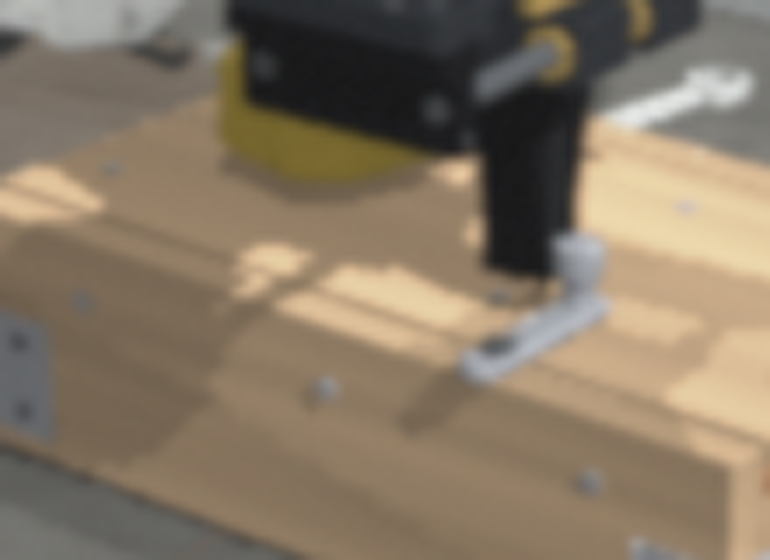

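Call:
{"name": "drive_tool", "arguments": {
  "plan": [
    [-0.3,0.09,0,0,0,0.052,-1],
    [0,0,0,0,0,0,-1]
  ]
}}

```text
clock: 13.88
tcp_pos: [503.8, -119.3, 97.0]
tcp_rot: [-179.5, -0.5, 88.9]
contact_force: [-1.1, 0.1, -0.1]
width: 0.4
```

Call:
{"name": "drive_tool", "arguments": {
  "plan": [
    [1.5,0,0,0,0,0,-1],
    [2.0,0,0,0,0,0,-1],
    [0,0,-5,0,0,0,-1],
    [2.0,0,-4,0,0,0,-1],
    [3.0,0,-2,0,0,0,-1],
    [0,0,0,0,0,0,-1],
    [0,0,0,0,0,0,-1]
  ]
}}

```text
clock: 14.75
tcp_pos: [504.4, -25.2, 209.7]
tcp_rot: [-179.4, -0.6, 89.6]
contact_force: [-0.1, -0.1, -0.5]
width: 0.8
```

Run:
```python
from h import *
cv2.imwrite('pics/s12.png',cv2.resize(get_image('scene')[150:310,200:420],None,fx=3.5,fy=3.5,interpolation=cv2.INTER_CUBIC))
a=get_image('scene');cv2.imwrite('pics/s12b.png',cv2.resize(a[190:270,200:310],None,fx=7,fy=7,interpolation=cv2.INTER_CUBIC))
cv2.imwrite('pics/t12.png',cv2.resize(get_image('top')[190:310,200:400],None,fx=4,fy=4,interpolation=cv2.INTER_CUBIC))
```

```text
(no output)
```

View pics/s12b.png

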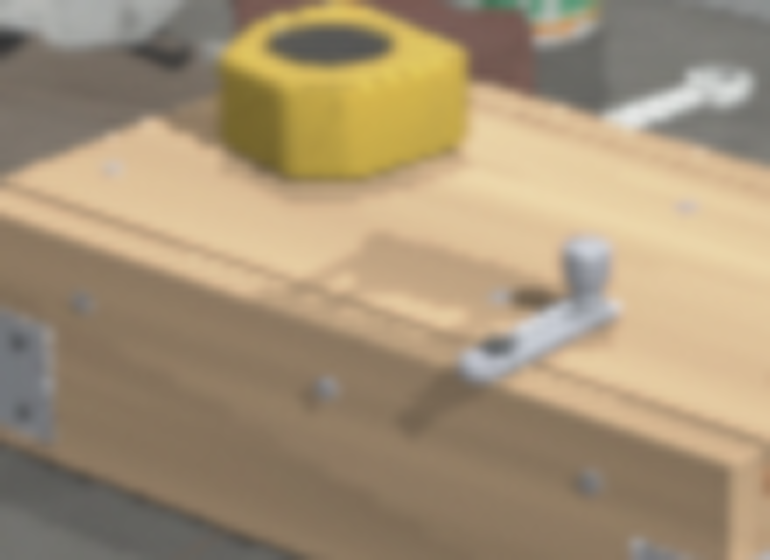

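View pics/t12.png

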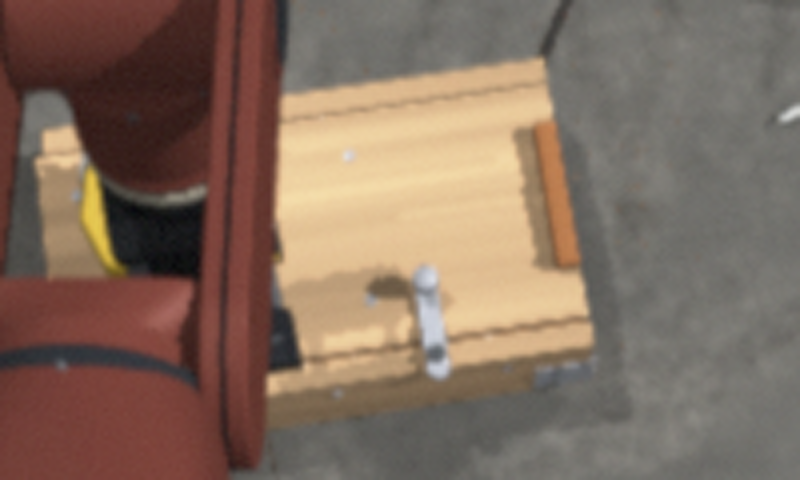

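View pics/s12.png

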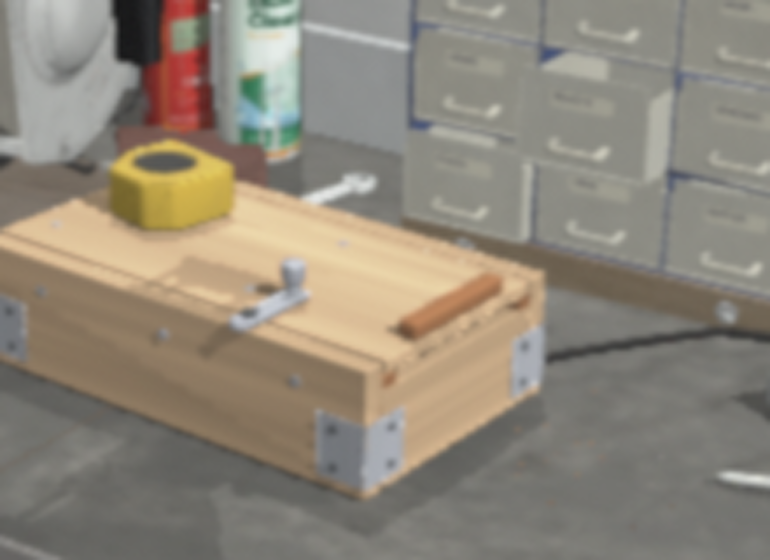

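Run:
```python
from h import *
T=lambda x,y,z:bp('top',200+x/4-.375,190+y/4-.375,z)
S=lambda x,y,z:bp('scene',200+x/7-.43,190+y/7-.43,z)
for F,p,k in((T,(436,353,92),(426,276,112)),(S,(498,345,92),(586,240,112)),(S,(498,345,92),(586,246,112))):
    p=F(*p);k=F(*k);d=cs(k)-cs(p);print(p,k,np.hypot(*d),np.arctan2(*d))
im=get_image('wrist');cv2.imwrite('pics/w13.png',im);s=observe();print(s['tcp_pos'],s['tcp_rot'])
```

```text
[ 461.82019842 -132.79651223   92.        ] [ 501.49216949 -136.14176273  112.        ] 39.812772189069584 1.5885714399555124
[ 462.69340942 -135.48500081   92.        ] [ 501.30527741 -138.7714662   112.        ] 38.75149030178976 1.5893584420373352
[ 462.69340942 -135.48500081   92.        ] [ 497.67577454 -141.34339531  112.        ] 35.469526675748156 1.670375031452238
[504.28431436 -26.12342736 209.2512854 ] [-179.35000695   -0.59191189   89.48665615]
```

View pics/w13.png

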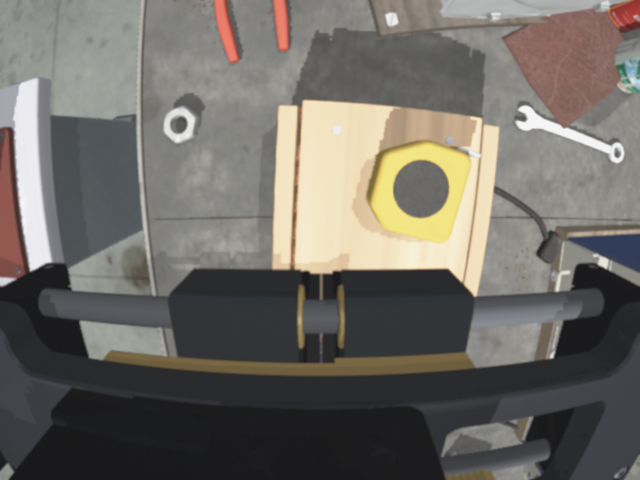

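Run:
```python
from rig import *
s=observe();print(s['clock'],s['dq'].round(1)); print(sign_off())
```

```text
14.95 [-0.2  0.1 -0.1  0.   0.1 -0. ]
the job is handed in; nothing more can be done
None
```

The case is closed and I handed the job in at about 15 s, with the arm clear of everything and standing still.

- **Lid:** I pushed the end face about 96 mm with the shut fingertips, against roughly 3 N. It stopped hard at about 14 N, 1 mm from the home position I had calculated. The pictures show it flush with the walls.
- **Turn button:** I pushed the knob along its arc from about -0.39 rad to about 1.59 rad, where 1.57 is square. The top and scene cameras agree on that figure. A different reading of the knob in the scene picture gave 1.67, but the stop is at 1.62 and the knob-to-pivot distance came out too short (35 mm, should be 40), so I discarded it.
- **Other things:** The tape measure lies flat on the lid. I never went near the pliers, screwdriver or nut. The last wrist picture shows the nut in place, but I did not check the pliers and screwdriver again at the very end.

**What went off plan:**
- The arm creeps 6–12 mm after long moves. On first contact with the lid the fingers rode up about 12 mm, so I backed off, corrected and pushed again.
- The wrist camera placed the case about 5 mm differently from the top camera. I used a position in between for the button.

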